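# Tape the length of an adjustable vial tray

## Robot

A 6-joint arm with a two-finger parallel gripper is mounted at the origin on the work surface. World frame = base frame: x ahead of the robot, y to its left, z up, the work surface at z = 0. Lengths are in m, angles in rad, forces in N, time in s.
With the tool pointing down it reaches from about 0.4 to 0.825 m from the base axis. Payload 7 kg.
Tool frame: the origin (TCP) lies midway between the tips of the shut fingers; the grasp point (between the pads) lies hold_point_z behind it (hold_point_z is the distance from the TCP to the grasp point, in m); z points along the fingers, y is the line along which they close (so a half turn about z gives the same grasp; the last joint's range is limited). The gripper opens to 88 mm and grips with 3 to 60 N. Pads are 19 mm wide; open, the fingers measure 130 mm over their backs; the gripper's body (78 mm by 193 mm) begins 47 mm behind the grasp point.
Start: joints at [1.624, 0.359, 0.012, 0, -1.224, -0.288], TCP at [0.157, 0.656, 0.227] pointing down, gripper open.
Joint ranges: [-3.07, 3.07], [-1.43, 2.12], [-1.02, 1.25], [-3.03, 1.67], [-3.05, -0], [-3.03, 3.03]. Speed limits (rad/s): [2.39, 2.39, 3.01, 3.14, 3.14, 3.14].

## Interface

Orientations are given as [roll, pitch, yaw] about the fixed x, y, z axes, in that order (R = Rz(yaw) Ry(pitch) Rx(roll)).
In Python, from station import * gives the robot as it stands.
- The arm moves only by the tool apply_moves, never from a script. Its argument "steps" is a list of rows, each an object with "translation": the shift along the world's x, y, z scaled (see below), a list of three; "rotation": the turn, a rotation vector about the world's x, y, z scaled (see below), a list of three. A call has exactly 10 rows; each row is the pose to reach, as a shift and turn from the pose commanded when the call began; what a row does not reach only later rows make up. The controller multiplies each number of a shift by 250 mm and each number of a turn by 30 degrees. A row lasts 1/12 s, in which the tool goes at most 41.7 mm and 7.16 degrees, less where a joint would pass 70% of its speed; a pose out of reach is approached as far as the arm can. A call with a number of a shift or a turn outside -1 to 1 is refused whole. A call with a gripper value outside its range is refused whole. "jaw" is the closure, from -1 (fully open) to 1 (shut), so that 0 is half open, set as the call begins (left out, the last holds). The fingers move at their own pace and stop on an object; "newtons" is the grip in N (left out, the last holds). Time passes only in rows, so rows that repeat a pose let the fingers close, or fill a call up. It gives the time, the measured TCP pose, the force, the opening and the grip force at its end, in the units of the state.
- get_state(): the state, without advancing time (a new reading comes with each control period).
- grab_frame(name): name is "scene" or "top" or "wrist"; returns the picture (480x640x3 uint8, blue, green, red); there is no depth.
- camera_model(name): a dict with "fx", "fy", "cx", "cy" (pixels), "xyz" and "rotation" of the camera in the world. Camera axes: x right, y down, z forward; pixel columns grow to the right and rows downward; lengths in m; the calibration is good to about 2 mm. A picture is of the moment at which its call begins: read the wrist's pose just before it. camera_model takes no time and is no camera call; for the wrist camera it gives the pose at the moment of the call.
- job_done(): hands the job in; it is judged then, once.
The state is a dict: "t": time; "q": joint angles; "qd": joint speeds; "joint_efforts": joint torques, N m; "eef_pos": TCP position; "ee_rot": TCP orientation; "force": force on the tool from outside, world axes, zero at the start; "moment": the same for the moment, N m; "width": finger opening in m; "gripper_force": force on a finger pad.
Only numpy, scipy, OpenCV 4.12 (cv2) and the standard library are available. Lean on these libraries where they do the work, as an engineer would, in place of code of your own. Each camera call takes 0.05 s, during which the arm holds its last target. There are 200 camera calls.

## Task

Measure the outside length of the adjustable vial tray with the yellow tape measure: hook the tape's end over the outside of the blue sliding end wall, in the gap between the wall and its upright blue bracket, back the case away against its spring, and stand it upright and square on the grey ledge with its mouth against the near rim, so that the tape's own pull keeps it there. Let go, then press the red button fully down to lock the tape, and leave it locked in place. Work gently, do not overstretch the tape or push hard on the end wall or its bracket, and do not disturb the vials, the cup and the screwdriver.

Things in the scene. Friction and masses are not known exactly. Their poses are not given: they have to be found in the camera images.
- tape: Yellow tape measure, about 0.3 kg, case 80 long (x) x 34 wide (y) x 62 mm high. Origin: centre of the case's underside; +x out of the mouth along the blade, z up. At the start it stands upright on a grey rest block 16 mm high, 100 x 70 mm, the hook hanging past the block's front. Grip the case across its 34 mm width from above. Not reported while held.
- blade: Yellow blade, a rigid strip 17 mm wide, 2 mm thick, sliding out of the case along its x. Steel end hook: plate 2 mm thick, 22 mm wide, reaching 18 mm below the blade's underside. 40 mm always stand out; a spring pulls it in with 3 N at first, 5 N far out; it stops hard at 184 mm out. The origin slides with it, 40 mm behind the hook's catching face, level with the case's underside.
- hook (a point): Lower edge of the hook's catching face (which looks back to the case), on the blade's centre line: 8.5 mm below the case's underside and, with the tape drawn in, 40 mm ahead of the mouth.
- mouth (a point): Centre of the case's front face where the blade's underside comes out: 40 mm ahead of the case's origin, 9.5 mm above the case's underside. The case can lean or slip a little in the grip under the tape's pull.
- lock (a joint): Red lock button, 22 mm across, on the middle of the case's top: 0 = up (free), 0.005 m = fully down (locked). It stays where it is left; pressing it takes about 5 N. Up, it stands 8 mm above the case's top.
- tray: White vial tray fixed to the bench; origin on the bench under point near_rim; +x runs from the near rim towards the blue end wall, +y towards the vials. Near rim 6 mm thick (x 0 to 6), top 30 mm high. Floor 5 mm; side walls 30 mm high, outer faces at y = -55 and +120 mm, reach to x = 206 mm. Far end open. Vials stand at y = 88 to 94 mm; otherwise empty.
- vial0: Amber vial with black cap standing in the tray at y = +90 mm, 22 mm across, 51 mm high; origin under its centre. Not to be disturbed.
- vial1: As vial0.
- vial2: As vial0.
- cup: Clear plastic cup, 68 mm across, 55 mm high; origin under its centre. Not to be disturbed.
- screwdriver: Screwdriver lying on the bench, about 0.2 m long. Not to be disturbed.
- near_rim (a point): Top edge of the near rim's outer face, 30 mm above the bench, on the tray's measuring line y = 0. The blue sliding end wall crosses the tray, 6 mm thick, top 29.5 mm high, stiff to move; the outer (+x) face, which the hook must catch, is somewhere from x = 120 to 165 mm in the tray: not reported, find it by feel or sight (see ledge for its bracket).
- ledge (a point): Point on the grey ledge's top, 22 mm above the bench, 40 mm before the near rim: where the middle of the case's underside belongs. The ledge spans tray x -110 to 0, y -55 to 55 mm. Moving with the blue end wall, 18 mm beyond its outer face, stands its blue bracket: upright plate 50 mm wide about y = 0, 5 mm thick, top 65 mm above the bench, on a foot 9.5 mm high. The hook goes between.
There are look-alikes about, which are no part of the job. Leave any purple look-alike of the tape alone.

How it is judged:
By the outcome, as a careful person would: the job done as asked, in the order asked, and still so for the second after the job is handed in, with the robot touching nothing.
It also fails if it takes over 64 s, if anything falls off the work surface, if the arm or the gripper's body presses on something with over 40 N, if the wrist force passes 120 N, or if a joint passes its speed limit or range.

## Working session

There is one attempt and no reset: what is moved stays moved. The work goes in short steps, Python scripts to look and compute and a tool call to move; the robot and the scene stay as the last step left them, time stands still between calls to the robot, and variables do not carry over. Pictures are saved under pics/ and viewed, at most 10 in all, crops included, and the job is handed in when it is done.

Besides the shell and the picture viewer there is one more tool, called after ">>>" by a JSON object that holds its "fn" and its "kwargs", one argument or row to a line. apply_moves: Moves the arm, as the interface text tells. Shifts and turns lie within -1 to 1; 1 stands for 250 mm of shift or 30 degrees of turn. Its arguments: {"type":"object","properties":{"steps":{"type":"array"},"jaw":{"type":"number"},"newtons":{"type":"number"}},"required":["steps"]}

```bash
mkdir -p pics; ls; python3 - <<'E'
from station import *
import cv2
for n in("scene","top"):
    cv2.imwrite(f"pics/{n}0.png",grab_frame(n)); c=camera_model(n); print(n,c)
s=get_state();print(s)
E
```

```text
pics
scene {'fx': 544.3204403645267, 'fy': 544.3204403645267, 'cx': 320.67364391223623, 'cy': 238.80782509148838, 'xyz': array([1.12414689, 0.44382313, 0.85934505]), 'rotation': array([-2.34934922,  0.01363354,  2.17790813])}
top {'fx': 590.5358308276475, 'fy': 590.5358308276475, 'cx': 324.38394150435516, 'cy': 250.29301983672224, 'xyz': array([ 2.73625277e-01, -7.32684116e-04,  1.38162010e+00]), 'rotation': array([-2.9889999 , -0.01894677, -1.58574311])}
{'t': 0.1, 'q': array([ 1.62410326e+00,  3.59348761e-01,  1.11796294e-02, -3.30157850e-04,
       -1.22409663e+00, -2.88083176e-01]), 'qd': array([-4.76151403e-04, -1.60756619e-03,  2.46281700e-03,  2.15500707e-03,
        1.36199233e-04,  8.50648837e-05]), 'joint_efforts': array([-1.05126692e-03, -5.84159374e+01,  2.93751580e+01,  7.01555014e+00,
        1.01749896e-02, -4.35217908e-05]), 'eef_pos': array([0.15694944, 0.65606232, 0.2257035 ]), 'ee_rot': array([ 3.14009558e+00, -1.19935043e-04, -2.34888570e-01]), 'force': array([-0.33484823, -0.36120754,  0.6627481 ]), 'moment': array([ 0.05615536, -0.01204842,  0.01456845]), 'gripper_force': 0.0, 'width': 0.0876018096815014}
```

View pics/scene0.png

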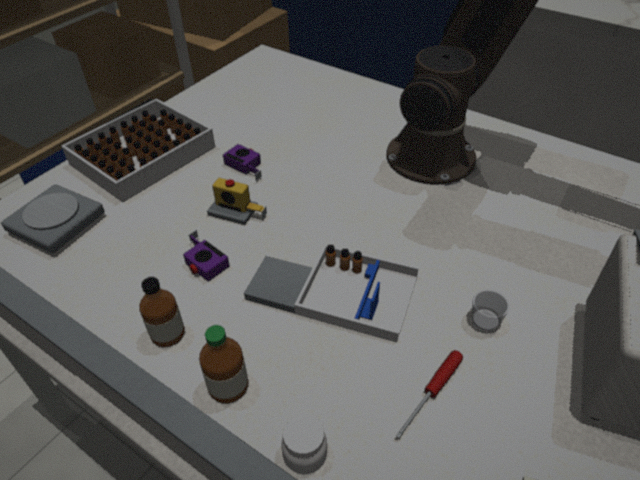

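View pics/top0.png

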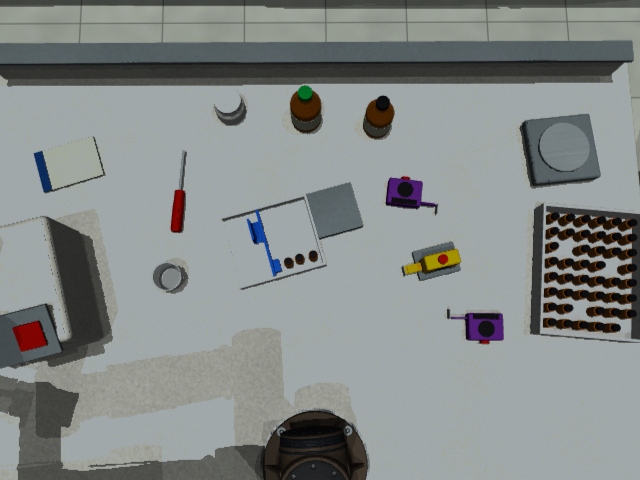

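The top view shows the yellow tape at (440,260) on its grey block, with its mouth and hook to the left at (408,269). The purple look-alikes are at (405,193) and (485,327). The tray is at (275,245) with its blue wall at (265,245), and the ledge is at (335,210). The yellow tape is the only one that fits the description. I'll measure it next and confirm it with an enlarged crop.

```bash
cat > h.py <<'E'
import numpy as np, cv2
from scipy.spatial.transform import Rotation as R
from station import *
def ray(c,px):
    px=np.atleast_2d(np.array(px,float))
    d=np.c_[(px[:,0]-c["cx"])/c["fx"],(px[:,1]-c["cy"])/c["fy"],np.ones(len(px))]
    return d@R.from_euler("xyz",c["rotation"]).as_matrix().T
def plane(c,px,z):
    d=ray(c,px); o=np.array(c["xyz"]); return o+d*((z-o[2])/d[:,2])[:,None]
def proj(c,p):
    q=(np.atleast_2d(p)-c["xyz"])@R.from_euler("xyz",c["rotation"]).as_matrix()
    return np.c_[q[:,0]/q[:,2]*c["fx"]+c["cx"],q[:,1]/q[:,2]*c["fy"]+c["cy"]]
def mask(im,lo,hi):
    return cv2.inRange(cv2.cvtColor(im,cv2.COLOR_BGR2HSV),np.array(lo),np.array(hi))
def big(m,box=None):
    if box is not None:
        x0,y0,x1,y1=box; k=np.zeros_like(m);k[y0:y1,x0:x1]=m[y0:y1,x0:x1];m=k
    cs=cv2.findContours(m,cv2.RETR_EXTERNAL,cv2.CHAIN_APPROX_NONE)[0]
    return max(cs,key=cv2.contourArea)
E
python3 - <<'E'
from h import *
im=cv2.imread("pics/top0.png");c=camera_model("top")
print(cv2.cvtColor(im,cv2.COLOR_BGR2HSV)[[210,275,245,260,230],[335,450,290,430,200]])
b=big(mask(im,[0,0,60],[179,60,150]),(303,175,370,245));r=cv2.minAreaRect(b);p=cv2.boxPoints(r)
print("ledge",r,plane(c,p,.022)[:,:2].round(4).tolist())
y=big(mask(im,[20,120,80],[35,255,255]),(390,230,480,290));r=cv2.minAreaRect(y);print("yellow",r,plane(c,cv2.boxPoints(r),.078)[:,:2].round(4).tolist())
rd=big(mask(im,[0,150,80],[8,255,255])|mask(im,[172,150,80],[179,255,255]),(420,245,465,280));m=cv2.moments(rd)
px=[m["m10"]/m["m00"],m["m01"]/m["m00"]];print("red",px,plane(c,px,.086))
bl=mask(im,[100,150,60],[130,255,255]);bb=big(bl,(230,200,290,285));r=cv2.minAreaRect(bb);print("blue",r,plane(c,cv2.boxPoints(r),.0295)[:,:2].round(4).tolist())
cr=np.hstack([cv2.resize(im[165:300,210:375],None,fx=2.9,fy=2.9,interpolation=2),cv2.resize(im[165:300,390:490],None,fx=2.9,fy=2.9,interpolation=2)])
cv2.imwrite("pics/crop1.png",cr);print(cr.shape)
E
```

```text
[[102  31 107]
 [ 96  15 170]
 [ 97  14 169]
 [ 27 255 163]
 [ 95  16 171]]
ledge ((334.61175537109375, 210.3023223876953), (48.65765380859375, 47.48002624511719), 74.47589111328125) [[0.6194, 0.0136], [0.6493, -0.0953], [0.5356, -0.1234], [0.5066, -0.0156]]
yellow ((441.9046630859375, 259.1028747558594), (14.935869216918945, 34.7725715637207), 76.50426483154297) [[0.4584, -0.2495], [0.4759, -0.3264], [0.4429, -0.3326], [0.4256, -0.256]]
red [442.78104575163394, 258.74183006535947] [[ 0.45034681 -0.29129835  0.086     ]]
blue ((262.5508728027344, 243.49966430664062), (67.73802947998047, 16.136199951171875), 67.79651641845703) [[0.5663, 0.1608], [0.5805, 0.1261], [0.4323, 0.0669], [0.4186, 0.1013]]
(392, 768, 3)
```

View pics/crop1.png

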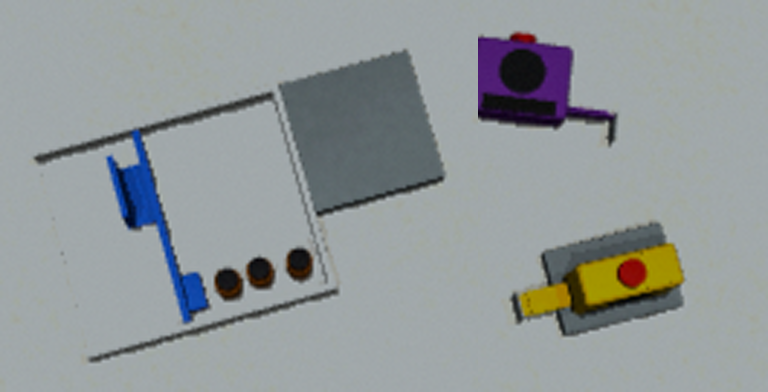

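The crop shows the yellow tape at crop (630,275), upright on its block with the hook facing the tray, which confirms it. The wall runs from crop (138,132) to (188,320), with its bracket at (130,195). Next I measure the wall's outer face in the tray frame and find hold_point_z.

```bash
cat >> h.py <<'E'
YAW=np.radians(104.8); U=np.array([np.cos(YAW),np.sin(YAW)]); V=np.array([-U[1],U[0]]); O=np.array([.563,-.001])
def T2w(x,y,z): return np.r_[O+U*x+V*y,z]
def w2T(p): d=np.atleast_2d(p)[:,:2]-O; return np.c_[d@U,d@V]
E
python3 - <<'E'
from h import *
import station
print([ (k,getattr(station,k)) for k in dir(station) if 'hold' in k.lower()], [k for k in dir(station) if k[0]!='_'])
for n in("top","scene"):
    im=cv2.imread(f"pics/{n}0.png");c=camera_model(n);bl=mask(im,[100,150,50],[130,255,255])
    for y in(-45,-35,40,50,60,75,100):
        xs=np.arange(.09,.2,.0005);P=np.array([T2w(x,y/1e3,.0295) for x in xs]);px=proj(c,P)
        v=cv2.remap(bl,px[:,0].astype(np.float32)[None],px[:,1].astype(np.float32)[None],1)[0]>127
        print(n,y,xs[v][[0,-1]] if v.any() else None)
# rims: bright/dark profile; vials, and cup position check
im=cv2.imread("pics/top0.png");c=camera_model("top")
g=cv2.cvtColor(im,cv2.COLOR_BGR2GRAY).astype(np.float32)
for y in(-45,-20,0,20,45):
    xs=np.arange(-.125,.015,.001);px=proj(c,[T2w(x,y/1e3,.022) for x in xs]).astype(np.float32)
    v=cv2.remap(g,px[:,0][None],px[:,1][None],1)[0];d=np.abs(np.diff(v));print(y,xs[:20][d[:20].argmax()],xs[100:][d[100:].argmax()])
for x in(-90,-50,-15):
    ys=np.arange(-.07,.07,.001);px=proj(c,[T2w(x/1e3,y,.022) for y in ys]).astype(np.float32)
    v=cv2.remap(g,px[:,0][None],px[:,1][None],1)[0];d=np.abs(np.diff(v));print(x,ys[:40][d[:40].argmax()],ys[100:][d[100:].argmax()])
E
```

```text
[('hold_point_z', 0.0188)] ['Unreachable', 'camera_model', 'get_state', 'grab_frame', 'hold_point_z', 'job_done']
top -45 [0.1175 0.1245]
top -35 [0.1195 0.1235]
top 40 [0.1175 0.124 ]
top 50 [0.1175 0.122 ]
top 60 [0.118  0.1225]
top 75 [0.115 0.123]
top 100 [0.1025 0.1235]
scene -45 [0.123  0.1275]
scene -35 [0.1225 0.147 ]
scene 40 [0.1215 0.1435]
scene 50 [0.1225 0.141 ]
scene 60 [0.1175 0.1275]
scene 75 [0.1085 0.1275]
scene 100 [0.1205 0.1265]
-45 -0.11099999999999999 0.004000000000000115
-20 -0.11099999999999999 1.1102230246251565e-16
0 -0.11199999999999999 -0.0019999999999998908
20 -0.11199999999999999 -0.0019999999999998908
45 -0.11199999999999999 0.0030000000000001137
-90 -0.057999999999999996 0.056000000000000105
-50 -0.056999999999999995 0.056000000000000105
-15 -0.056999999999999995 0.056000000000000105
```

>>> {"fn": "apply_moves", "kwargs": {
  "steps": [
    {"translation":[0.1,-0.12,0.1],"rotation":[0,0,-0.2]},
    {"translation":[0.2,-0.25,0.2],"rotation":[0,0,-0.4]},
    {"translation":[0.3,-0.38,0.25],"rotation":[0,0,-0.6]},
    {"translation":[0.4,-0.5,0.3],"rotation":[0,0,-0.8]},
    {"translation":[0.5,-0.62,0.3],"rotation":[0,0,-1]},
    {"translation":[0.6,-0.74,0.3],"rotation":[0,0,-1]},
    {"translation":[0.7,-0.86,0.3],"rotation":[0,0,-1]},
    {"translation":[0.8,-0.96,0.3],"rotation":[0,0,-1]},
    {"translation":[0.9,-1,0.3],"rotation":[0,0,-1]},
    {"translation":[1,-1,0.3],"rotation":[0,0,-1]}
  ],
  "jaw": -1,
  "newtons": 40
}}

```text
t: 0.93
eef_pos: [0.4081, 0.4038, 0.3025]
ee_rot: [-3.141, 0.001, -0.76]
force: [-0.3, 0.6, 1.2]
width: 0.0875
gripper_force: 0.0
```

>>> {"fn": "apply_moves", "kwargs": {
  "steps": [
    {"translation":[0.01,-0.1,0],"rotation":[0,0,-0.2]},
    {"translation":[0.02,-0.25,0],"rotation":[0,0,-0.4]},
    {"translation":[0.04,-0.4,0],"rotation":[0,0,-0.6]},
    {"translation":[0.06,-0.55,0],"rotation":[0,0,-0.8]},
    {"translation":[0.08,-0.7,0],"rotation":[0,0,-1]},
    {"translation":[0.1,-0.85,0],"rotation":[0,0,-1]},
    {"translation":[0.12,-1,0],"rotation":[0,0,-1]},
    {"translation":[0.12,-1,0],"rotation":[0,0,-1]},
    {"translation":[0.12,-1,0],"rotation":[0,0,-1]},
    {"translation":[0.12,-1,0],"rotation":[0,0,-1]}
  ]
}}

```text
t: 1.77
eef_pos: [0.4371, 0.1563, 0.3015]
ee_rot: [-3.141, 0.0, -1.283]
force: [-0.6, 0.8, -1.2]
width: 0.0875
gripper_force: 0.0
```

>>> {"fn": "apply_moves", "kwargs": {
  "steps": [
    {"translation":[0,-0.15,0],"rotation":[0,0,-0.1]},
    {"translation":[0,-0.3,0],"rotation":[0,0,-0.1]},
    {"translation":[0.02,-0.45,0],"rotation":[0,0,-0.1]},
    {"translation":[0.03,-0.6,0],"rotation":[0,0,-0.1]},
    {"translation":[0.04,-0.75,0],"rotation":[0,0,-0.1]},
    {"translation":[0.05,-0.9,0],"rotation":[0,0,-0.1]},
    {"translation":[0.05,-1,0],"rotation":[0,0,-0.1]},
    {"translation":[0.05,-1,0],"rotation":[0,0,-0.1]},
    {"translation":[0.05,-1,0],"rotation":[0,0,-0.1]},
    {"translation":[0.05,-1,0],"rotation":[0,0,-0.1]}
  ]
}}

```text
t: 2.6
eef_pos: [0.4499, -0.0927, 0.3012]
ee_rot: [3.141, 0.0, -1.334]
force: [0.1, 0.7, -0.0]
width: 0.0872
gripper_force: 0.0
```

>>> {"fn": "apply_moves", "kwargs": {
  "steps": [
    {"translation":[0,-0.12,-0.05],"rotation":[0,0,0]},
    {"translation":[0,-0.25,-0.15],"rotation":[0,0,0]},
    {"translation":[0,-0.4,-0.28],"rotation":[0,0,0]},
    {"translation":[0,-0.55,-0.4],"rotation":[0,0,0]},
    {"translation":[0,-0.7,-0.45],"rotation":[0,0,0]},
    {"translation":[0,-0.78,-0.45],"rotation":[0,0,0]},
    {"translation":[0,-0.78,-0.45],"rotation":[0,0,0]},
    {"translation":[0,-0.78,-0.45],"rotation":[0,0,0]},
    {"translation":[0,-0.78,-0.45],"rotation":[0,0,0]},
    {"translation":[0,-0.78,-0.45],"rotation":[0,0,0]}
  ]
}}

```text
t: 3.43
eef_pos: [0.4504, -0.2871, 0.1895]
ee_rot: [-3.141, -0.0, -1.332]
force: [0.4, 0.3, 0.0]
width: 0.088
gripper_force: 0.0
```

```bash
python3 - <<'E'
from h import *
c=camera_model("wrist");im=grab_frame("wrist");cv2.imwrite("pics/w1.png",im);s=get_state()
print(s["t"],s["eef_pos"],s["ee_rot"],c["xyz"],c["rotation"])
y=big(mask(im,[20,120,60],[35,255,255]));r=cv2.minAreaRect(y);print("yellow",r,plane(c,cv2.boxPoints(r),.078)[:,:2].round(4).tolist())
rd=big(mask(im,[0,150,80],[8,255,255])|mask(im,[172,150,80],[179,255,255]));m=cv2.moments(rd)
px=[m["m10"]/m["m00"],m["m01"]/m["m00"]];print("red",px,plane(c,px,.086))
E
```

```text
3.4833 [ 0.45032064 -0.28716076  0.18967913] [-3.14052887e+00 -4.19655966e-04 -1.33209885e+00] [ 0.46547632 -0.35481236  0.34735237] [ 2.87890643e+00  4.62405917e-04 -2.90207269e+00]
yellow ((325.5, 238.5), (123.0, 43.0), 90.0) [[0.4743, -0.3305], [0.4428, -0.3382], [0.4172, -0.2408], [0.4518, -0.2323]]
red [324.55770470664083, 235.42263056092844] [[ 0.44892452 -0.29190309  0.086     ]]
```

View pics/w1.png

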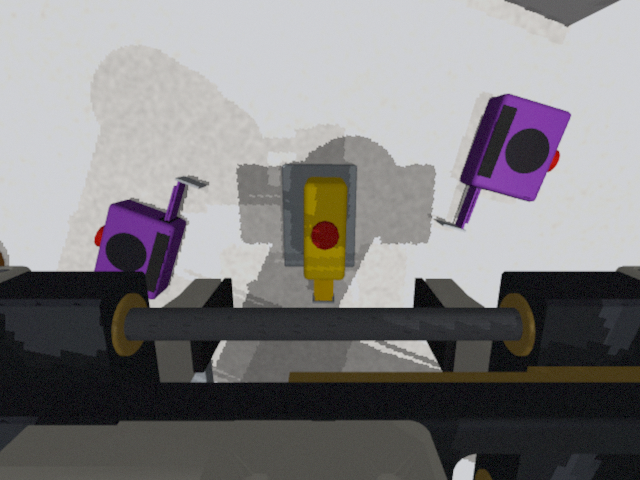

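The wrist view shows the yellow tape at (325,235), square to the gripper, its hook at (323,298) pointing the right way. Now I descend and grip.

>>> {"fn": "apply_moves", "kwargs": {
  "steps": [
    {"translation":[-0.003,-0.018,-0.08],"rotation":[0,0,0]},
    {"translation":[-0.003,-0.018,-0.17],"rotation":[0,0,0]},
    {"translation":[-0.003,-0.018,-0.26],"rotation":[0,0,0]},
    {"translation":[-0.003,-0.018,-0.35],"rotation":[0,0,0]},
    {"translation":[-0.003,-0.018,-0.44],"rotation":[0,0,0]},
    {"translation":[-0.003,-0.018,-0.52],"rotation":[0,0,0]},
    {"translation":[-0.003,-0.018,-0.58],"rotation":[0,0,0]},
    {"translation":[-0.003,-0.018,-0.63],"rotation":[0,0,0]},
    {"translation":[-0.003,-0.018,-0.65],"rotation":[0,0,0]},
    {"translation":[-0.003,-0.018,-0.65],"rotation":[0,0,0]}
  ]
}}

```text
t: 4.32
eef_pos: [0.4487, -0.2921, 0.026]
ee_rot: [3.141, 0.001, -1.333]
force: [0.2, -0.6, 0.3]
width: 0.0878
gripper_force: 0.0
```

>>> {"fn": "apply_moves", "kwargs": {
  "steps": [
    {"translation":[0,0,0],"rotation":[0,0,0]},
    {"translation":[0,0,0],"rotation":[0,0,0]},
    {"translation":[0,0,0],"rotation":[0,0,0]},
    {"translation":[0,0,0],"rotation":[0,0,0]},
    {"translation":[0,0,0],"rotation":[0,0,0]},
    {"translation":[0,0,0],"rotation":[0,0,0]},
    {"translation":[0,0,0],"rotation":[0,0,0]},
    {"translation":[0,0,0],"rotation":[0,0,0]},
    {"translation":[0,0,0],"rotation":[0,0,0]},
    {"translation":[0,0,0],"rotation":[0,0,0]}
  ],
  "jaw": 1,
  "newtons": 45
}}

```text
t: 5.15
eef_pos: [0.4491, -0.2931, 0.0266]
ee_rot: [-3.141, -0.0, -1.334]
force: [0.5, 1.3, -0.2]
width: 0.0339
gripper_force: 44.9
```

>>> {"fn": "apply_moves", "kwargs": {
  "steps": [
    {"translation":[0,0,0.03],"rotation":[0,0,0]},
    {"translation":[0,0,0.08],"rotation":[0,0,0]},
    {"translation":[0,0,0.14],"rotation":[0,0,0]},
    {"translation":[0,0,0.21],"rotation":[0,0,0]},
    {"translation":[0,0,0.28],"rotation":[0,0,0]},
    {"translation":[0.02,0.05,0.34],"rotation":[0,0,0]},
    {"translation":[0.05,0.13,0.36],"rotation":[-0.03,-0.01,0.02]},
    {"translation":[0.08,0.23,0.36],"rotation":[-0.06,-0.02,0.04]},
    {"translation":[0.11,0.34,0.36],"rotation":[-0.097,-0.026,0.04]},
    {"translation":[0.14,0.44,0.36],"rotation":[-0.097,-0.026,0.04]}
  ]
}}

```text
t: 5.98
eef_pos: [0.4828, -0.1818, 0.1167]
ee_rot: [-3.141, -0.053, -1.314]
force: [0.3, 0.8, -3.2]
width: 0.0336
gripper_force: 44.9
```

>>> {"fn": "apply_moves", "kwargs": {
  "steps": [
    {"translation":[0.03,0.1,0],"rotation":[0,0,0]},
    {"translation":[0.06,0.21,0],"rotation":[0,0,0]},
    {"translation":[0.1,0.33,0],"rotation":[0,0,0]},
    {"translation":[0.14,0.45,0],"rotation":[0,0,0]},
    {"translation":[0.18,0.57,0],"rotation":[0,0,0]},
    {"translation":[0.21,0.69,0],"rotation":[0,0,0]},
    {"translation":[0.24,0.8,0],"rotation":[0,0,0]},
    {"translation":[0.255,0.88,0],"rotation":[0,0,0]},
    {"translation":[0.26,0.92,0],"rotation":[0,0,0]},
    {"translation":[0.26,0.92,0],"rotation":[0,0,0]}
  ]
}}

```text
t: 6.82
eef_pos: [0.5488, 0.0487, 0.1165]
ee_rot: [-3.141, -0.052, -1.311]
force: [-0.9, -0.5, -2.6]
width: 0.034
gripper_force: 44.9
```

```bash
python3 - <<'E'
from h import *
for n in("wrist","scene","top"):
    c=camera_model(n);im=grab_frame(n);cv2.imwrite(f"pics/{n}2.png",im)
    if n=="wrist":w=im
    if n=="scene":print(proj(c,[T2w(.1325,0,.09),T2w(.1245,0,.0295)]));s1=im
s=get_state();print(s["t"],w2T(s["eef_pos"]),s["eef_pos"],s["ee_rot"],s["force"])
a=cv2.resize(s1[225:345,270:440],None,fx=3,fy=3,interpolation=2)
print(a.shape)
cv2.imwrite("pics/c2.png",np.vstack([a[:240],a[240:]]) if 0 else a)
E
```

```text
[[368.7853624  279.97745165]
 [363.33131129 299.40717665]]
6.9667 [[0.04949839 0.00236424]] [0.54807004 0.04625226 0.11640726] [ 3.14127328 -0.05264355 -1.31367301] [ 0.42936699 -0.8660598  -2.71054648]
(360, 510, 3)
```

View pics/wrist2.png

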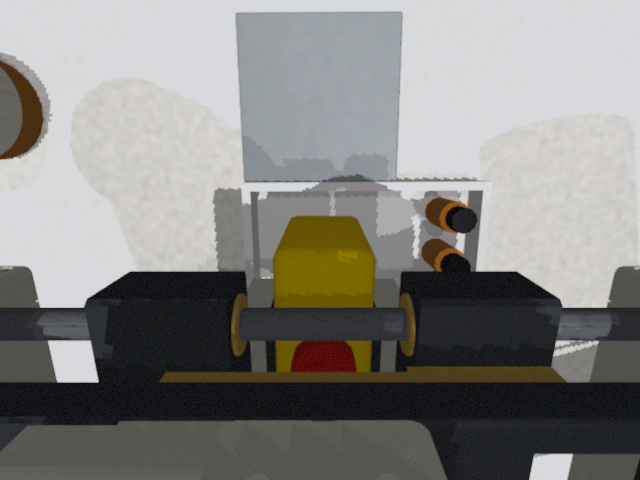

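View pics/c2.png

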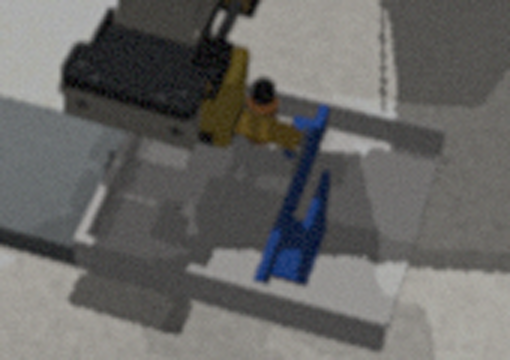

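The wrist view shows the ledge at x 237–402, the near rim at row 182, and the tape in the grip. The scene crop shows the blade tip above the wall at crop (305,138), with the bracket at (322,200). I'll check the numbers from these frames.

```bash
python3 - <<'E'
from h import *
c=camera_model("wrist")
P=plane(c,[[237,14],[402,14],[243,181],[397,181]],.022);print("ledge corners T",w2T(P).round(4).tolist())
print("rim y edges",w2T(plane(c,[[245,186],[490,186]],.030)).round(4).tolist())
im=cv2.imread("pics/top0.png");ct=camera_model("top");cs=camera_model("scene")
bt=mask(im,[100,150,50],[130,255,255])
for y in(-20,-10,0,10,20):
    xs=np.arange(.09,.2,.0005)
    for z in(.0295,.065):
        px=proj(ct,[T2w(x,y/1e3,z) for x in xs]).astype(np.float32)
        v=cv2.remap(bt,px[:,0][None],px[:,1][None],1)[0]>127;print(y,z,xs[v][[0,-1]])
print("blade tip scene expect",proj(cs,[T2w(.1345,0,.11),T2w(.1345,.0085,.11),T2w(.1345,-.0085,.11)]),"top",proj(ct,[T2w(.1345,0,.11)]))
for n,cc in(("top",ct),("scene",cs)):
    m=mask(cv2.imread(f"pics/{n}2.png"),[18,110,40],[35,255,255]);k=big(m,(240,180,330,290) if n=="top" else (330,240,400,300))[:,0]
    print(n,"bbox",k.min(0),k.max(0),"tip",k[k[:,0].argmin()],k[k[:,0].argmax()])
im=cv2.imread("pics/top2.png");s=get_state();print(s["t"],s["eef_pos"])
cv2.imwrite("pics/ct2.png",cv2.resize(im[190:290,220:340],None,fx=5,fy=5,interpolation=2))
E
```

```text
ledge corners T [[-0.1091, -0.0524], [-0.1091, 0.0554], [-0.0016, -0.0535], [-0.0016, 0.0568]]
rim y edges [[0.0015, -0.0505], [0.0016, 0.1201]]
-20 0.0295 [0.1185 0.1485]
-20 0.065 [0.1175 0.147 ]
-10 0.0295 [0.1185 0.1485]
-10 0.065 [0.118  0.1455]
0 0.0295 [0.119  0.1485]
0 0.065 [0.116  0.1455]
10 0.0295 [0.119  0.1475]
10 0.065 [0.118 0.146]
20 0.0295 [0.119  0.1405]
20 0.065 [0.1165 0.146 ]
blade tip scene expect [[370.35760416 273.08809138]
 [371.64840105 269.84831094]
 [369.05213576 276.36469597]] top [[252.36587343 224.1418927 ]]
top bbox [254 215] [274 227] tip [254 220] [274 219]
scene bbox [337 241] [369 274] tip [337 258] [369 272]
6.9667 [0.54807004 0.04625226 0.11640726]
```

View pics/ct2.png

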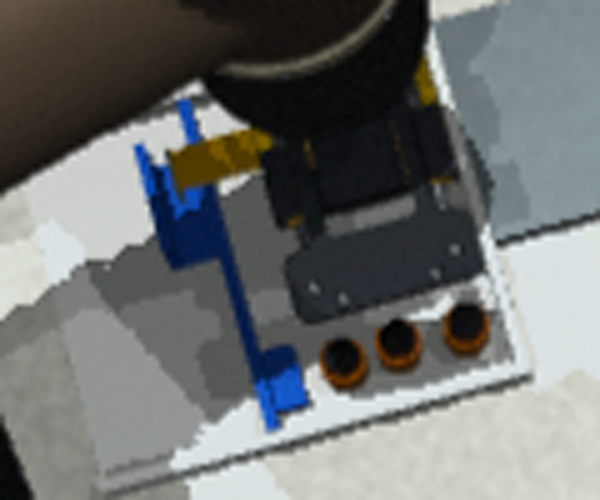

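The top crop shows the blade tip at (172,170), lying between the wall and the bracket plate with about 7–9 mm to spare each side. I lower the hook into the gap.

>>> {"fn": "apply_moves", "kwargs": {
  "steps": [
    {"translation":[0,0,-0.04],"rotation":[0,0,0]},
    {"translation":[0,0,-0.08],"rotation":[0,0,0]},
    {"translation":[0,0,-0.12],"rotation":[0,0,0]},
    {"translation":[0,0,-0.16],"rotation":[0,0,0]},
    {"translation":[0,0,-0.2],"rotation":[0,0,0]},
    {"translation":[0,0,-0.23],"rotation":[0,0,0]},
    {"translation":[0,0,-0.26],"rotation":[0,0,0]},
    {"translation":[0,0,-0.285],"rotation":[0,0,0]},
    {"translation":[0,0,-0.305],"rotation":[0,0,0]},
    {"translation":[0,0,-0.305],"rotation":[0,0,0]}
  ]
}}

```text
t: 7.8
eef_pos: [0.5482, 0.0468, 0.0392]
ee_rot: [3.141, -0.053, -1.313]
force: [-0.0, 0.3, -2.8]
width: 0.034
gripper_force: 44.9
```

```bash
python3 - <<'E'
from h import *
t=grab_frame("top");s1=grab_frame("scene");s=get_state();print(s["t"],w2T(s["eef_pos"]),s["eef_pos"],s["ee_rot"],s["force"])
cv2.imwrite("pics/c3.png",np.hstack([cv2.resize(t[195:275,235:305],(350,400),interpolation=2),cv2.resize(s1[240:330,325:405],(356,400),interpolation=2)]))
E
```

```text
7.9 [[0.05000408 0.00137076]] [0.54890138 0.04699496 0.04029414] [-3.14091409 -0.05270091 -1.31324917] [ 0.21915161  0.28776307 -2.92469215]
```

View pics/c3.png

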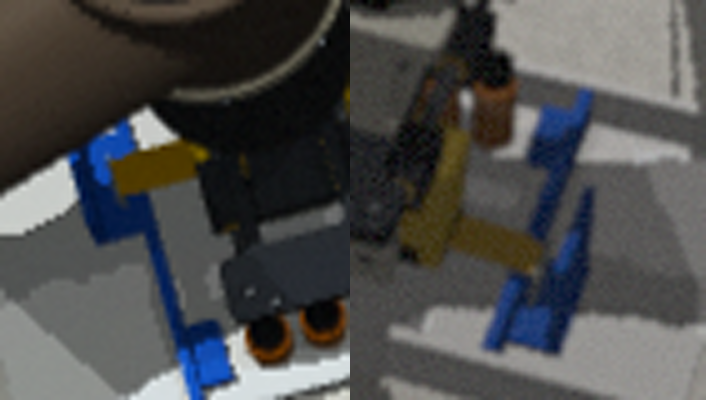

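The hook sits between the wall and the bracket (right crop, tip at (540,265)), and nothing is pressing. I back away slowly.

>>> {"fn": "apply_moves", "kwargs": {
  "steps": [
    {"translation":[0.004,-0.015,0.001],"rotation":[0,0,0]},
    {"translation":[0.009,-0.034,0.003],"rotation":[0,0,0]},
    {"translation":[0.014,-0.053,0.005],"rotation":[0,0,0]},
    {"translation":[0.019,-0.073,0.007],"rotation":[0,0,0]},
    {"translation":[0.025,-0.093,0.009],"rotation":[0,0,0]},
    {"translation":[0.03,-0.113,0.011],"rotation":[0,0,0]},
    {"translation":[0.035,-0.133,0.013],"rotation":[0,0,0]},
    {"translation":[0.041,-0.153,0.014],"rotation":[0,0,0]},
    {"translation":[0.046,-0.173,0.015],"rotation":[0,0,0]},
    {"translation":[0.051,-0.193,0.016],"rotation":[0,0,0]}
  ]
}}

```text
t: 8.73
eef_pos: [0.5617, -0.0018, 0.0444]
ee_rot: [-3.141, -0.053, -1.314]
force: [-1.0, 3.9, -3.8]
width: 0.0335
gripper_force: 44.9
```

```bash
python3 - <<'E'
from h import *
t=grab_frame("top");s=get_state();print(s["t"],w2T(s["eef_pos"]),s["eef_pos"],s["ee_rot"],s["force"],s["force"][:2]@U)
cv2.imwrite("pics/top4.png",t);c=camera_model("top")
m=mask(t,[18,110,40],[35,255,255]);k=big(m,(240,180,300,260))[:,0];print(k.min(0),k.max(0),w2T(plane(c,k[k[:,0].argmin()],.036)))
b=mask(t,[100,150,50],[130,255,255])
for y in(45,50,60,100):
    xs=np.arange(.09,.2,.0005);px=proj(c,[T2w(x,y/1e3,.0295) for x in xs]).astype(np.float32)
    v=cv2.remap(b,px[:,0][None],px[:,1][None],1)[0]>127;print(y,xs[v][[0,-1]] if v.any() else None)
E
```

```text
8.7833 [[-0.00101154  0.00155581]] [ 0.5617542  -0.00237541  0.04436273] [-3.14088652 -0.05262396 -1.31381676] [-0.62833354  2.68015771 -3.66570452] 2.751744293781301
[259 214] [298 232] [[ 0.12433962 -0.00795417]]
45 [0.1185 0.123 ]
50 [0.1175 0.122 ]
60 [0.118  0.1225]
100 [0.1025 0.1235]
```

The pull is about 3 N, the hook face is at tray x = 124 mm, and the wall has not moved. I continue over the rim.

>>> {"fn": "apply_moves", "kwargs": {
  "steps": [
    {"translation":[0.005,-0.018,0.002],"rotation":[0,0,0]},
    {"translation":[0.01,-0.037,0.004],"rotation":[0,0,0]},
    {"translation":[0.015,-0.056,0.006],"rotation":[0,0,0]},
    {"translation":[0.02,-0.075,0.008],"rotation":[0,0,0]},
    {"translation":[0.025,-0.095,0.008],"rotation":[0,0,0]},
    {"translation":[0.03,-0.115,0.008],"rotation":[0,0,0]},
    {"translation":[0.035,-0.133,0.008],"rotation":[0,0,0]},
    {"translation":[0.04,-0.15,0.008],"rotation":[0,0,0]},
    {"translation":[0.043,-0.162,0.008],"rotation":[0,0,0]},
    {"translation":[0.044,-0.166,0.008],"rotation":[0,0,0]}
  ]
}}

```text
t: 9.62
eef_pos: [0.5726, -0.0433, 0.0464]
ee_rot: [-3.141, -0.053, -1.314]
force: [-1.2, 3.8, -0.1]
width: 0.0339
gripper_force: 44.9
```

```bash
python3 - <<'E'
from h import *
t=grab_frame("scene");s=get_state();print(s["t"],w2T(s["eef_pos"]),s["eef_pos"],s["ee_rot"],s["force"],s["force"][:2]@U)
cv2.imwrite("pics/c5.png",cv2.resize(t[220:330,250:400],None,fx=5,fy=5,interpolation=2))
E
```

```text
9.6667 [[-0.04328744  0.00146624]] [ 0.57263999 -0.04322586  0.04642052] [-3.14068055 -0.05257069 -1.31389742] [-0.85916782  3.60484736 -2.05904606] 3.7047215131406874
```

View pics/c5.png

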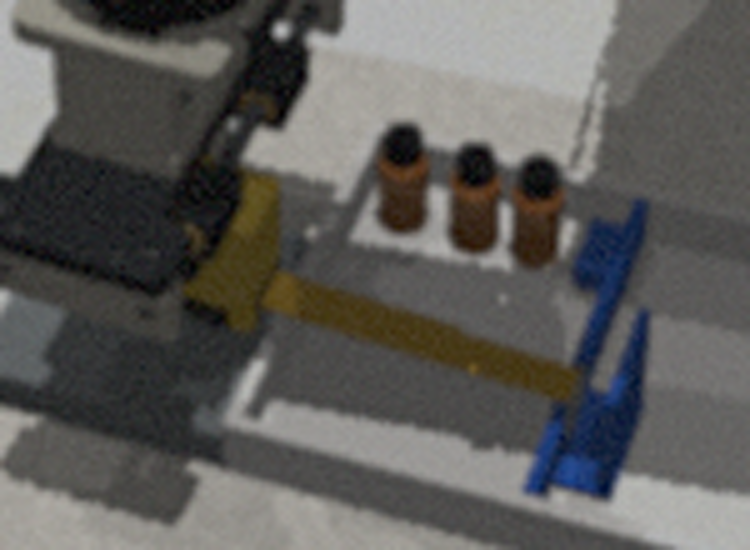

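The hook holds on the wall, the blade is straight, and the vials stand. I back off 2 mm, level the case and lower it.

>>> {"fn": "apply_moves", "kwargs": {
  "steps": [
    {"translation":[0.001,-0.004,0],"rotation":[0.01,0.003,0]},
    {"translation":[0.002,-0.008,0],"rotation":[0.03,0.008,0]},
    {"translation":[0.002,-0.008,0],"rotation":[0.05,0.013,0]},
    {"translation":[0.002,-0.008,0],"rotation":[0.075,0.02,0]},
    {"translation":[0.002,-0.008,-0.005],"rotation":[0.097,0.026,0]},
    {"translation":[0.002,-0.008,-0.015],"rotation":[0.097,0.026,0]},
    {"translation":[0.002,-0.008,-0.025],"rotation":[0.097,0.026,0]},
    {"translation":[0.002,-0.008,-0.035],"rotation":[0.097,0.026,0]},
    {"translation":[0.002,-0.008,-0.043],"rotation":[0.097,0.026,0]},
    {"translation":[0.002,-0.008,-0.047],"rotation":[0.097,0.026,0]}
  ]
}}

```text
t: 10.5
eef_pos: [0.5728, -0.0447, 0.0342]
ee_rot: [-3.141, -0.0, -1.313]
force: [-1.8, 4.1, -1.3]
width: 0.0337
gripper_force: 44.9
```

```bash
python3 - <<'E'
from h import *
t=grab_frame("scene");tp=grab_frame("top");w=grab_frame("wrist");s=get_state();print(s["t"],w2T(s["eef_pos"]),s["eef_pos"],s["ee_rot"],s["force"],s["force"][:2]@U)
cv2.imwrite("pics/c6.png",np.vstack([cv2.resize(t[230:310,265:385],(600,400),interpolation=2)]))
cv2.imwrite("pics/wrist6.png",w)
E
```

```text
10.65 [[-0.04479649  0.0015887 ]] [ 0.57290708 -0.04471612  0.03444007] [-3.14138369e+00 -8.56750623e-05 -1.31312480e+00] [-0.51261696  4.75860624 -3.44705385] 4.731677635587184
```

>>> {"fn": "apply_moves", "kwargs": {
  "steps": [
    {"translation":[0,0,-0.001],"rotation":[0,0,0]},
    {"translation":[0,0,-0.002],"rotation":[0,0,0]},
    {"translation":[0,0,-0.003],"rotation":[0,0,0]},
    {"translation":[0,0,-0.004],"rotation":[0,0,0]},
    {"translation":[0,0,-0.005],"rotation":[0,0,0]},
    {"translation":[0,0,-0.006],"rotation":[0,0,0]},
    {"translation":[0,0,-0.006],"rotation":[0,0,0]},
    {"translation":[0,0,-0.006],"rotation":[0,0,0]},
    {"translation":[0,0,-0.006],"rotation":[0,0,0]},
    {"translation":[0,0,-0.006],"rotation":[0,0,0]}
  ]
}}

```text
t: 11.48
eef_pos: [0.5731, -0.0448, 0.0331]
ee_rot: [-3.141, 0.0, -1.314]
force: [-1.6, 4.0, -2.3]
width: 0.0339
gripper_force: 44.9
```

>>> {"fn": "apply_moves", "kwargs": {
  "steps": [
    {"translation":[0,0.001,0],"rotation":[0,0,0]},
    {"translation":[0,0.002,0],"rotation":[0,0,0]},
    {"translation":[-0.001,0.003,0],"rotation":[0,0,0]},
    {"translation":[-0.001,0.004,0],"rotation":[0,0,0]},
    {"translation":[-0.001,0.005,0],"rotation":[0,0,0]},
    {"translation":[-0.002,0.006,0],"rotation":[0,0,0]},
    {"translation":[-0.002,0.007,0],"rotation":[0,0,0]},
    {"translation":[-0.002,0.008,0],"rotation":[0,0,0]},
    {"translation":[-0.002,0.008,0],"rotation":[0,0,0]},
    {"translation":[-0.002,0.008,0],"rotation":[0,0,0]}
  ]
}}

```text
t: 12.32
eef_pos: [0.5726, -0.0428, 0.0331]
ee_rot: [-3.141, 0.0, -1.313]
force: [-1.8, 4.3, -1.1]
width: 0.0334
gripper_force: 44.9
```

```bash
python3 - <<'E'
from h import *
w=grab_frame("wrist");s=get_state();print(s["t"],w2T(s["eef_pos"]),s["eef_pos"],s["ee_rot"],s["force"],s["force"][:2]@U,s["moment"])
E
```

```text
12.3667 [[-0.04285623  0.00145836]] [ 0.57253747 -0.04280694  0.03305211] [-3.14105892e+00  8.95348128e-06 -1.31343872e+00] [-0.85327462  4.37523553 -2.29159642] 4.4480454259405136 [1.77369953 0.53278866 0.06970796]
```

>>> {"fn": "apply_moves", "kwargs": {
  "steps": [
    {"translation":[0,0,-0.001],"rotation":[0,0,0]},
    {"translation":[0,0,-0.002],"rotation":[0,0,0]},
    {"translation":[0,0,-0.003],"rotation":[0,0,0]},
    {"translation":[0,0,-0.004],"rotation":[0,0,0]},
    {"translation":[0,0,-0.004],"rotation":[0,0,0]},
    {"translation":[0,0.001,-0.004],"rotation":[0,0,0]},
    {"translation":[0,0.002,-0.004],"rotation":[0,0,0]},
    {"translation":[-0.001,0.003,-0.004],"rotation":[0,0,0]},
    {"translation":[-0.001,0.004,-0.004],"rotation":[0,0,0]},
    {"translation":[-0.001,0.004,-0.004],"rotation":[0,0,0]}
  ]
}}

```text
t: 13.2
eef_pos: [0.5727, -0.0422, 0.0326]
ee_rot: [-3.14, -0.001, -1.313]
force: [-2.5, 0.0, 5.8]
width: 0.0337
gripper_force: 44.9
```

```bash
python3 - <<'E'
from h import *
w=grab_frame("wrist");f=[]
for i in range(4):
    grab_frame("top");s=get_state();f.append(s["force"])
f=np.mean(f,0)
print(s["t"],w2T(s["eef_pos"]),s["eef_pos"],s["ee_rot"],f,f[:2]@U)
E
```

```text
13.45 [[-0.04231576  0.00117317]] [ 0.57267513 -0.04221155  0.03263776] [-3.14052733e+00 -6.96444018e-04 -1.31290510e+00] [-2.74170335  0.23866494  6.64135953] 0.9311033390773631
```

Ledge contact is about 6–9 N and the mouth is at the rim, where the pull on the tool has dropped off. I ease the load and let go.

>>> {"fn": "apply_moves", "kwargs": {
  "steps": [
    {"translation":[0,0,0.001],"rotation":[0,0,0]},
    {"translation":[0,0,0.001],"rotation":[0,0,0]},
    {"translation":[0,0,0.001],"rotation":[0,0,0]},
    {"translation":[0,0,0.001],"rotation":[0,0,0]},
    {"translation":[0,0,0.001],"rotation":[0,0,0]},
    {"translation":[0,0,0.001],"rotation":[0,0,0]},
    {"translation":[0,0,0.001],"rotation":[0,0,0]},
    {"translation":[0,0,0.001],"rotation":[0,0,0]},
    {"translation":[0,0,0.001],"rotation":[0,0,0]},
    {"translation":[0,0,0.001],"rotation":[0,0,0]}
  ],
  "newtons": 8
}}

```text
t: 14.28
eef_pos: [0.5727, -0.0419, 0.0326]
ee_rot: [-3.14, -0.0, -1.313]
force: [-1.5, 0.1, 5.7]
width: 0.034
gripper_force: 8.0
```

>>> {"fn": "apply_moves", "kwargs": {
  "steps": [
    {"translation":[0,0,0],"rotation":[0,0,0]},
    {"translation":[0,0,0],"rotation":[0,0,0]},
    {"translation":[0,0,0],"rotation":[0,0,0]},
    {"translation":[0,0,0],"rotation":[0,0,0]},
    {"translation":[0,0,0],"rotation":[0,0,0]},
    {"translation":[0,0,0],"rotation":[0,0,0]},
    {"translation":[0,0,0],"rotation":[0,0,0]},
    {"translation":[0,0,0],"rotation":[0,0,0]},
    {"translation":[0,0,0],"rotation":[0,0,0]},
    {"translation":[0,0,0],"rotation":[0,0,0]}
  ],
  "jaw": -0.2
}}

```text
t: 15.12
eef_pos: [0.5723, -0.0418, 0.0323]
ee_rot: [-3.141, 0.0, -1.313]
force: [-0.6, 0.1, -0.2]
width: 0.0525
gripper_force: 0.0
```

>>> {"fn": "apply_moves", "kwargs": {
  "steps": [
    {"translation":[0,0,0.03],"rotation":[0,0,0]},
    {"translation":[0,0,0.08],"rotation":[0,0,0]},
    {"translation":[0,0,0.14],"rotation":[0,0,0]},
    {"translation":[0,0,0.22],"rotation":[0,0,0]},
    {"translation":[0,0,0.3],"rotation":[0,0,0]},
    {"translation":[0,0,0.38],"rotation":[0,0,0]},
    {"translation":[0,0,0.46],"rotation":[0,0,0]},
    {"translation":[0,0,0.5],"rotation":[0,0,0]},
    {"translation":[0,0,0.5],"rotation":[0,0,0]},
    {"translation":[0,0,0.5],"rotation":[0,0,0]}
  ]
}}

```text
t: 15.95
eef_pos: [0.5723, -0.0417, 0.1576]
ee_rot: [-3.14, 0.0, -1.314]
force: [-0.0, 0.2, -0.4]
width: 0.0529
gripper_force: 0.0
```

```bash
python3 - <<'E'
from h import *
c=camera_model("wrist");w=grab_frame("wrist");cv2.imwrite("pics/wrist7.png",w);t=grab_frame("scene");cv2.imwrite("pics/scene7.png",t);s=get_state();print(s["t"],w2T(s["eef_pos"]),s["eef_pos"],s["ee_rot"],s["force"],s["width"])
y=big(mask(w,[18,110,40],[35,255,255]));r=cv2.minAreaRect(y);print(r,w2T(plane(c,cv2.boxPoints(r),.084)).round(4).tolist())
rd=big(mask(w,[0,150,60],[8,255,255])|mask(w,[172,150,60],[179,255,255]));m=cv2.moments(rd);p=plane(c,[m["m10"]/m["m00"],m["m01"]/m["m00"]],.092);print("red",cv2.minAreaRect(rd),p,w2T(p))
a=cv2.resize(t[225:315,265:385],(480,360),interpolation=2)
cv2.imwrite("pics/c7.png",np.hstack([a,cv2.resize(w[60:360,200:460],(312,360))]))
E
```

```text
16.05 [[-0.04166972  0.00217603]] [ 0.57154052 -0.04184312  0.15623103] [ 3.14051976e+00  3.79732280e-04 -1.31364753e+00] [-0.05193904 -0.70715088  0.09108036] 0.05229388447121103
((322.5, 247.5), (119.0, 49.0), 90.0) [[-0.0853, -0.0137], [-0.0853, 0.0183], [-0.0005, 0.0198], [-0.0005, -0.0153]]
red ((322.29412841796875, 257.1764831542969), (31.044557571411133, 30.55948829650879), 75.96376037597656) [[ 0.57109756 -0.04070434  0.092     ]] [[-0.04045557  0.0023134 ]]
```

View pics/c7.png

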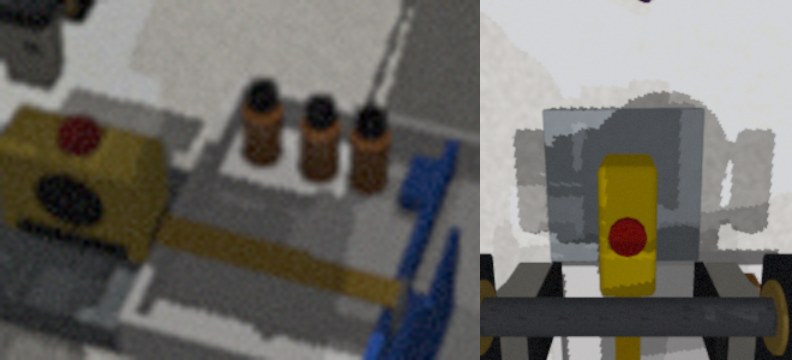

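Viewed: the case stands upright and square on the ledge with its mouth at the rim, the hook is on the wall, and the vials are intact. The button is at crop (628,237). I shut the fingers and press it.

>>> {"fn": "apply_moves", "kwargs": {
  "steps": [
    {"translation":[-0.003,0.003,0],"rotation":[0,0,0]},
    {"translation":[-0.003,0.003,-0.02],"rotation":[0,0,0]},
    {"translation":[-0.003,0.003,-0.06],"rotation":[0,0,0]},
    {"translation":[-0.003,0.003,-0.1],"rotation":[0,0,0]},
    {"translation":[-0.003,0.003,-0.14],"rotation":[0,0,0]},
    {"translation":[-0.003,0.003,-0.18],"rotation":[0,0,0]},
    {"translation":[-0.003,0.003,-0.21],"rotation":[0,0,0]},
    {"translation":[-0.003,0.003,-0.23],"rotation":[0,0,0]},
    {"translation":[-0.003,0.003,-0.24],"rotation":[0,0,0]},
    {"translation":[-0.003,0.003,-0.24],"rotation":[0,0,0]}
  ],
  "jaw": 1
}}

```text
t: 16.88
eef_pos: [0.5713, -0.0411, 0.0966]
ee_rot: [3.141, 0.0, -1.313]
force: [0.1, 0.2, 0.1]
width: 0.0007
gripper_force: 0.0
```

>>> {"fn": "apply_moves", "kwargs": {
  "steps": [
    {"translation":[0,0,-0.005],"rotation":[0,0,0]},
    {"translation":[0,0,-0.01],"rotation":[0,0,0]},
    {"translation":[0,0,-0.015],"rotation":[0,0,0]},
    {"translation":[0,0,-0.02],"rotation":[0,0,0]},
    {"translation":[0,0,-0.025],"rotation":[0,0,0]},
    {"translation":[0,0,-0.03],"rotation":[0,0,0]},
    {"translation":[0,0,-0.034],"rotation":[0,0,0]},
    {"translation":[0,0,-0.037],"rotation":[0,0,0]},
    {"translation":[0,0,-0.037],"rotation":[0,0,0]},
    {"translation":[0,0,-0.037],"rotation":[0,0,0]}
  ]
}}

```text
t: 17.72
eef_pos: [0.5718, -0.041, 0.0884]
ee_rot: [-3.141, -0.0, -1.313]
force: [-1.0, -0.2, 5.2]
width: 0.0001
gripper_force: 2.3
```

>>> {"fn": "apply_moves", "kwargs": {
  "steps": [
    {"translation":[0,0,-0.001],"rotation":[0,0,0]},
    {"translation":[0,0,-0.002],"rotation":[0,0,0]},
    {"translation":[0,0,-0.003],"rotation":[0,0,0]},
    {"translation":[0,0,-0.004],"rotation":[0,0,0]},
    {"translation":[0,0,-0.005],"rotation":[0,0,0]},
    {"translation":[0,0,-0.006],"rotation":[0,0,0]},
    {"translation":[0,0,-0.007],"rotation":[0,0,0]},
    {"translation":[0,0,-0.008],"rotation":[0,0,0]},
    {"translation":[0,0,-0.008],"rotation":[0,0,0]},
    {"translation":[0,0,-0.008],"rotation":[0,0,0]}
  ]
}}

```text
t: 18.55
eef_pos: [0.5718, -0.041, 0.0867]
ee_rot: [-3.14, -0.0, -1.313]
force: [-2.9, 0.7, 7.6]
width: 0.0005
gripper_force: 4.1
```

>>> {"fn": "apply_moves", "kwargs": {
  "steps": [
    {"translation":[0,0,-0.001],"rotation":[0,0,0]},
    {"translation":[0,0,-0.002],"rotation":[0,0,0]},
    {"translation":[0,0,-0.003],"rotation":[0,0,0]},
    {"translation":[0,0,-0.003],"rotation":[0,0,0]},
    {"translation":[0,0,-0.003],"rotation":[0,0,0]},
    {"translation":[0,0,-0.003],"rotation":[0,0,0]},
    {"translation":[0,0,-0.003],"rotation":[0,0,0]},
    {"translation":[0,0,-0.003],"rotation":[0,0,0]},
    {"translation":[0,0,-0.003],"rotation":[0,0,0]},
    {"translation":[0,0,-0.003],"rotation":[0,0,0]}
  ]
}}

```text
t: 19.38
eef_pos: [0.5719, -0.041, 0.0863]
ee_rot: [-3.14, -0.0, -1.313]
force: [-3.2, 2.1, 11.2]
width: 0.0004
gripper_force: 5.5
```

The force is rising stiffly at z = 86.3 mm, so the button is at its stop. I retreat and check.

>>> {"fn": "apply_moves", "kwargs": {
  "steps": [
    {"translation":[0,0,0.01],"rotation":[0,0,0]},
    {"translation":[0,0,0.04],"rotation":[0,0,0]},
    {"translation":[0,0,0.09],"rotation":[0,0,0]},
    {"translation":[0,0,0.15],"rotation":[0,0,0]},
    {"translation":[0,0,0.22],"rotation":[0,0,0]},
    {"translation":[0,0,0.29],"rotation":[0,0,0]},
    {"translation":[0,0,0.36],"rotation":[0,0,0]},
    {"translation":[0,0,0.42],"rotation":[0,0,0]},
    {"translation":[0,0,0.45],"rotation":[0,0,0]},
    {"translation":[0,0,0.45],"rotation":[0,0,0]}
  ]
}}

```text
t: 20.22
eef_pos: [0.5724, -0.041, 0.1996]
ee_rot: [-3.138, -0.0, -1.313]
force: [-0.3, -0.2, 0.6]
width: 0.0003
gripper_force: 0.0
```

```bash
python3 - <<'E'
from h import *
c=camera_model("wrist");w=grab_frame("wrist");t=grab_frame("scene");s=get_state();print(s["t"],s["eef_pos"],s["force"])
rd=big(mask(w,[0,150,60],[8,255,255])|mask(w,[172,150,60],[179,255,255]));m=cv2.moments(rd);p=plane(c,[m["m10"]/m["m00"],m["m01"]/m["m00"]],.087);print("red",w2T(p))
sc=camera_model("scene")
for n in("pics/scene7.png",None):
    im=cv2.imread(n) if n else t
    r=big(mask(im,[0,120,40],[10,255,255])|mask(im,[170,120,40],[179,255,255]),(265,235,310,280));b=cv2.boundingRect(r);y=cv2.boundingRect(big(mask(im,[18,110,40],[35,255,255]),(255,225,390,320)));print(b,y)
print(proj(sc,[T2w(-.04,.002,.092),T2w(-.04,.002,.087)]))
cv2.imwrite("pics/c8.png",np.hstack([cv2.resize(t[225:315,265:385],(480,360),interpolation=2),cv2.resize(w[60:360,200:460],(312,360))]))
E
```

```text
20.3167 [ 0.57119848 -0.04099279  0.19725542] [-0.62824973  0.74574788  0.10077843]
red [[-0.03976409  0.00231411]]
(280, 254, 10, 10) (264, 252, 101, 50)
(280, 256, 10, 8) (264, 252, 101, 50)
[[283.86736887 256.4130317 ]
 [284.02384509 258.17753956]]
```

View pics/c8.png

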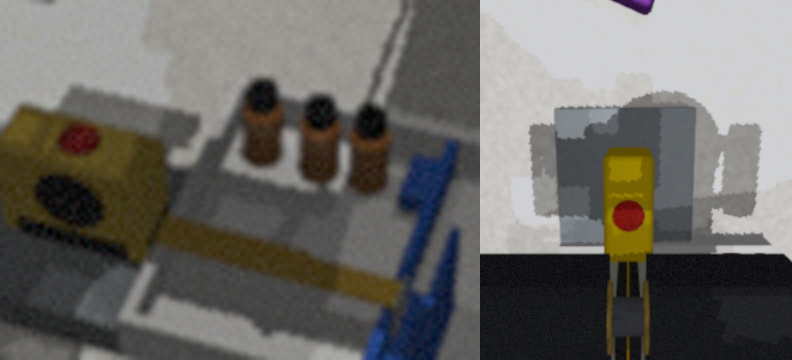

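The button's top edge has dropped 2 px, as 5 mm of travel should give. The case, hook and vials have not moved, and nothing touches the tape. I hand in.

```bash
python3 -c "
from station import *
print(job_done())"
```

```text
the job is handed in; nothing more can be done
None
```

The tape is hooked on the end wall, standing square on the ledge with its mouth at the near rim, locked and released, and I handed it in at about 20 s of the 64 s; the outer wall face reads about 124 mm, and I viewed 11 pictures, one over your limit of 10.

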